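Clamp the bracket to the click

TASK

Set the red bracket flat on the clamping fixture and slide it gently, under the raised yellow claw, fully home against both blue stops. Then turn the click wrench clockwise (seen from above) until its handle gives at the set torque, and stop there without over-tightening. Let go of everything with the bracket left clamped and home, and do not disturb the other things on the bench.

Things in the scene. Friction and masses are not known exactly. Their poses are not given: they have to be found in the camera images.
- bracket_web (a point): Centre of the upright web of the loose red bracket: the part to grasp, 12 (x) x 50 (y) x 46 mm, across its 12 mm. The point is 31 mm above the bracket's underside. The web stands on a flat flange 8 mm thick, 72 (x) x 90 (y) mm; the flange's centre lies 17 mm from here towards -y, so 37 mm of bare flange on the -y side of the web goes under the claw. z up.
- nest (a point): Where the web centre lies when the bracket is fully home: 47 mm above the table, 31 mm above the fixture's dark steel base plate. Axes are the fixture's; the home bracket has the same axes. The end stop meets the flange's -y edge, the side fence its +x edge: home is reached by sliding towards -y and towards +x.
- stops: The two blue stops, fixed on the base plate, 16 mm high above it: an end stop whose face is 62 mm from nest towards -y, and a side fence 12 mm thick and 80 mm long whose face is 36 mm from it towards +x. Origin at the table, on the clamp-screw axis; axes as the fixture.
- claw: Yellow hold-down claw on the clamp screw, 40 mm wide and 12 mm thick, reaching 51 to 53 mm from the screw axis towards fixture +y, so about 25 mm over the home flange. Origin on the screw axis at its underside. It starts about 5 to 9 mm above a flange lying on the base plate. Turning the wrench clockwise lowers it; the screw is self-locking.
- screw_axis (a point): Point on the vertical clamp-screw axis at the height of the wrench handle's centre line, 104 mm above the table. The wrench sits on the screw, its round head 44 mm across topping out 121 mm above the table.
- handle_grip (a point): Middle of the black rubber grip of the wrench handle, 170 mm from the screw axis, 104 mm above the table: a round bar 24 mm thick, 120 to 215 mm from the axis. x points outwards along the handle, z up. The handle turns level about the screw axis, clockwise seen from above to tighten. Its starting direction on the screw varies by some 30 degrees.
- click (a joint): Breakaway joint of the wrench, between its head (with a yellow pointer on top) and its handle: 0 rad when straight, growing as the handle gives clockwise, 0.2 at its stop. It is damped (push at a few cm/s, faster feels stiffer) and springs back to 0 in under half a second when the handle is let go.
- bracket: The same red steel bracket, about 0.45 kg (up to a third more or less), 54 mm high overall; origin at the centre of the flange's underside, axes as bracket_web.
- fixture: The fixture's dark base plate, fixed to the bench: 150 (x) x 250 (y) x 16 mm, reaching 75 mm to each side in x, 65 mm to -y and 185 mm to +y of the origin. Origin at the table, on the vertical clamp-screw axis. The nest is 90 mm from it towards +y.
- wrench_head: Head of the wrench, on the screw axis. FEEL: pushed sideways at handle_grip the wrench takes about 2 to 4 N while the claw is free, rising quickly once the claw bites after an unknown turn of 30 to 75 degrees. At about 6 to 7 N the handle gives, and the force falls to about half over the next 11 degrees. Then the handle meets its stop and the force climbs again: that over-tightens.
- spray_can: Bystander: upright blue spray can, 64 mm across, 190 mm high; origin at the centre of its foot.
- hammer: Bystander: hammer lying on the bench; origin on its underside.
- driver: Bystander: yellow screwdriver lying on the bench; origin on its underside.
- big_nut: Bystander: dark steel nut-like ring, 36 mm across, 14 mm high; origin at the centre of its underside.
- magnet: Bystander: orange welding magnet 94 x 64 x 18 mm lying flat; origin at its underside.
- parts_case: Bystander: black divided parts case 140 x 190 x 35 mm; origin at its underside.
- brush: Bystander: brush lying on the bench; origin on its underside.
- red_cap: Bystander: small red cap, 24 mm across, 22 mm high; origin at the centre of its underside.
There are look-alikes about, which are no part of the job. Of the things that look like the bracket, take the one that is farthest to the robot's right at the start.

How it is judged:
By the outcome, as a careful person would: the job done as asked, in the order asked, and still so for the second after the job is handed in, with the robot touching nothing.
It also fails if it takes over 72 s, if anything falls off the work surface, if the arm or the gripper's body presses on something with over 40 N, if the wrist force passes 120 N, or if a joint passes its speed limit or range.

ROBOT

A 6-joint arm with a two-finger parallel gripper is mounted at the origin on the work surface. World frame = base frame: x ahead of the robot, y to its left, z up, the work surface at z = 0. Lengths are in m, angles in rad, forces in N, time in s.
With the tool pointing down it reaches from about 0.35 to 0.95 m from the base axis. Payload 17.4 kg.
Tool frame: the origin (TCP) lies midway between the tips of the shut fingers; the grasp point (between the pads) lies 19 mm behind it (robot.tcp_to_grasp is the distance from the TCP to the grasp point, in m); z points along the fingers, x is the direction in which the jaws open and shut, and the axes are right-handed (so a half turn about z gives the same grasp; the last joint's range is limited). The gripper opens to 93 mm and grips with 3 to 60 N. Pads are 15 mm wide; open, the fingers measure 128 mm over their backs; the gripper's body (75 mm by 188 mm) begins 65 mm behind the grasp point.
Start: joints at [1.271, 0.116, 1.442, -0, 1.584, -0.038], TCP at [0.175, 0.652, 0.219] pointing down, gripper open.
Joint ranges: [-2.83, 2.83], [-0.83, 2.19], [0.07, 2.5], [-1.14, 4.28], [0.01, 3], [-2.97, 2.97]. Speed limits (rad/s): [1.89, 1.89, 2.22, 3.14, 3.14, 3.14].

INTERFACE

Orientations are given as a unit quaternion [w, x, y, z].
In Python, from workcell import robot gives the robot as it stands. The module is installed in compiled form; this text tells all that it offers.
- The arm moves only by the tool play_rows, never from a script. Its argument "rows" is a list of rows, each a list of 5 numbers: the shift along the world's x, y, z in mm, then the turn about the world's z in rad, then the finger opening in mm, from 0 to 93. A call has 1 to 20 rows; each row is the pose to reach, as a shift and turn from the pose commanded when the call began; what a row does not reach only later rows make up. A row lasts 1/8 s, in which the tool goes at most 62.5 mm and 10.7 degrees, less where a joint would pass 70% of its speed; a pose out of reach is approached as far as the arm can. A call with a gripper value outside its range is refused whole. The fingers move at their own pace and stop on an object; the grip force is fixed at half the most. Time passes only in rows, so rows that repeat a pose let the fingers close. It gives the time, the measured TCP pose, the force and the opening at its end, in the units of the state.
- robot.state(): the state, without advancing time (a new reading comes with each control period).
- robot.snapshot(name): name is "scene" or "top"; returns a dict with "color" (400x640x3 uint8, blue, green, red), "mtx" (3x3 intrinsics, pixels), "world_from_camera" (4x4, takes a point from camera to world coordinates). Camera axes: x right, y down, z forward; pixel columns grow to the right and rows downward; lengths in m; the calibration is good to about 2 mm. A picture is of the moment at which its call begins. There is no depth.
- robot.finish_job(): hands the job in, once; it reports no verdict.
Trained networks look in the newest picture that a camera, given by its name, has taken for a name from the list of things; names that differ only in an ending like _2 or _b are one class to them, and where a whole thing is asked for, a point or a joint stands for the part that bears it (a point fixed in the world has none). Each returns a list of dicts, best first, with "confidence" (0 to 1); they miss things now and then, are a little off and sometimes report something else, mostly with a low value. They report only what shows in the picture. A call takes as long as a camera call. They do not tell look-alikes from the thing itself.
- robot.outline_of(camera, query): "pixels" (400x640 bool, what is visible of it) and "bbox" ([left, top, width, height] in pixels, round what is visible of it).
- robot.landmark_of(camera, query): "location" ([column, row] in pixels: a listed point, or the origin of a listed thing).
The state is a dict: "time_s": time; "q": joint angles; "joint_velocities": joint speeds; "joint_efforts": joint torques, N m; "tool_pos": TCP position; "eef_rot": TCP orientation; "ft_force": force on the tool from outside, world axes, zero at the start; "torque": the same for the moment, N m; "finger_gap": finger opening in m.
Only numpy, scipy, OpenCV 4.12 (cv2) and the standard library are available. Lean on these libraries where they do the work, as an engineer would, in place of code of your own. Each camera call takes 0.05 s, during which the arm holds its last target. There are 200 camera calls.

## Working session

There is one attempt and no reset: what is moved stays moved. The work goes in short steps, Python scripts to look and compute and a tool call to move; the robot and the scene stay as the last step left them, time stands still between calls to the robot, and variables do not carry over. Pictures are saved under pics/ and viewed, about 8 in all and at most 12, crops included, and the job is handed in when it is done.

Besides the shell and the picture viewer there is one more tool, called after ">>>" as a command line: name --pt "numbers of a row" for each row, then --argument value for the rest. play_rows: Moves the arm, as the interface text tells. Its arguments: {"type":"object","properties":{"rows":{"type":"array"}},"required":["rows"]}

```bash
mkdir -p pics
cat > h.py <<'E'
import numpy as np, cv2
from workcell import robot
def snap(n,f=None):
    s=robot.snapshot(n)
    if f: cv2.imwrite('pics/'+f,s['color'])
    return s
def ray(s,uv):
    d=np.linalg.inv(s['mtx'])@np.array([uv[0],uv[1],1.]);T=np.array(s['world_from_camera'])
    return T[:3,3],T[:3,:3]@d
def at_z(s,uv,z):
    o,d=ray(s,uv);return o+d*(z-o[2])/d[2]
def proj(s,p):
    T=np.linalg.inv(s['world_from_camera']);c=T[:3,:3]@np.array(p)+T[:3,3];u=s['mtx']@c;return u[:2]/u[2]
E
python3 - <<'E'
from h import *
np.set_printoptions(precision=4,suppress=True)
S={n:snap(n,n+'0.png') for n in('scene','top')}
for n in S: print(n,S[n]['world_from_camera'][:3,3], S[n]['world_from_camera'][:3,2],S[n]['mtx'][0])
Z=dict(bracket_web=None,nest=.047,screw_axis=.104,handle_grip=.104,claw=None,fixture=0,stops=0,bracket=None,wrench_head=None,spray_can=0,hammer=0,parts_case=0,magnet=0,big_nut=0,red_cap=0,driver=0,brush=0)
for q,z in Z.items():
  for n in S:
    for r in robot.landmark_of(n,q)[:4]:
      zz=z if z is not None else dict(bracket_web=.031,claw=.03,bracket=0,wrench_head=.104)[q]
      print(q,n,round(r['confidence'],2),np.round(r['location'],1),at_z(S[n],r['location'],zz))
E
```

```text
scene [ 1.1998 -0.8337  0.8304] [-0.5199  0.6427 -0.5627] [416.7641   0.     317.919 ]
top [0.3955 0.0588 1.5941] [ 0.0841 -0.0193 -0.9963] [471.6701   0.     326.8001]
bracket_web scene 0.69 [354.6 169.9] [0.4498 0.3105 0.031 ]
bracket_web scene 0.69 [414.6 224.6] [0.7871 0.1599 0.031 ]
bracket_web scene 0.56 [370.4 153.1] [0.4201 0.4622 0.031 ]
bracket_web scene 0.51 [402.3 152.9] [0.5168 0.55   0.031 ]
bracket_web top 0.94 [202.2 220.5] [0.4261 0.4365 0.031 ]
bracket_web top 0.69 [242.4 211.1] [0.4602 0.3058 0.031 ]
bracket_web top 0.61 [168. 189.] [0.5273 0.5535 0.031 ]
nest scene 0.65 [334.6 219.8] [ 0.5951 -0.0017  0.047 ]
nest top 0.92 [335.2 172.8] [0.5934 0.0025 0.047 ]
nest top 0.37 [365.6 170.6] [ 0.6033 -0.098   0.047 ]
screw_axis scene 0.63 [318.8 219.6] [ 0.6042 -0.0912  0.104 ]
screw_axis top 0.66 [227.8 266.8] [0.2826 0.333  0.104 ]
screw_axis top 0.58 [368.2 171.1] [ 0.5942 -0.1006  0.104 ]
handle_grip scene 0.96 [269.2 245.8] [ 0.5778 -0.2645  0.104 ]
handle_grip scene 0.58 [351.5 178.3] [0.5425 0.1543 0.104 ]
handle_grip top 0.79 [414.1 178.3] [ 0.5749 -0.2477  0.1
[... 1568 characters left out ...]
.4 241.9] [ 0.4649 -0.1798  0.    ]
magnet top 0.78 [294.9 255.7] [0.3163 0.1299 0.    ]
big_nut scene 0.52 [315.8 246.4] [ 0.5968 -0.0934  0.    ]
big_nut scene 0.38 [288.5 213. ] [ 0.4192 -0.0233  0.    ]
big_nut top 0.6 [339.3 227.3] [ 0.4146 -0.017   0.    ]
red_cap scene 0.58 [214.4 234.9] [ 0.3239 -0.2575  0.    ]
red_cap scene 0.28 [334.7 222.3] [0.5673 0.0378 0.    ]
red_cap top 0.36 [404.6 253.6] [ 0.3314 -0.2388  0.    ]
driver scene 0.62 [412.6 225.4] [0.7683 0.1904 0.    ]
driver top 0.84 [276.2 123.5] [0.7643 0.2067 0.    ]
driver top 0.51 [248.1 215.9] [0.4458 0.291  0.    ]
brush scene 0.55 [326.9 154.7] [0.2613 0.3801 0.    ]
brush top 0.7 [225.9 267. ] [0.2739 0.3585 0.    ]
```

```bash
python3 -c "
import cv2;a=cv2.imread('pics/scene0.png');b=cv2.imread('pics/top0.png');print(a.shape)"
```

```text
(400, 640, 3)
```

View pics/top0.png

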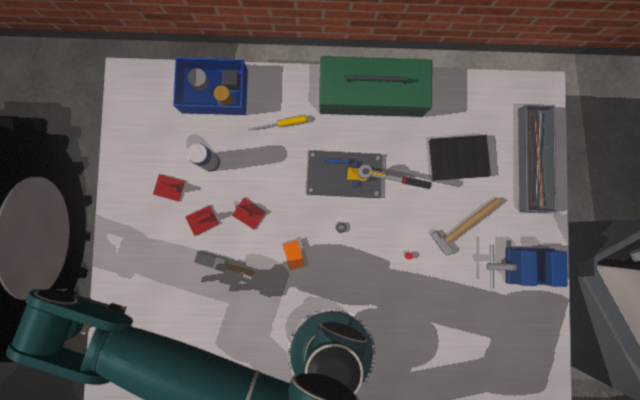

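View pics/scene0.png

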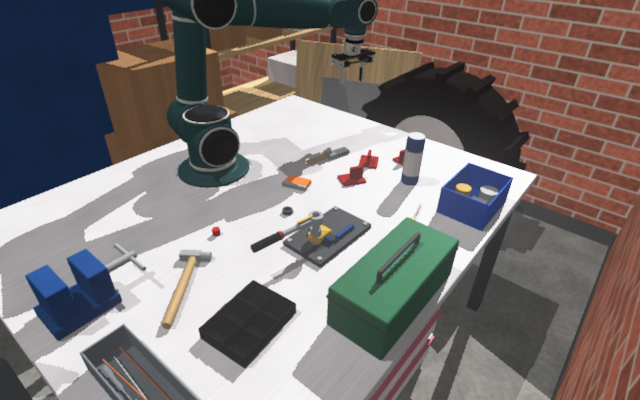

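Three red brackets show in the top view at (168,187), (202,220) and (250,212). The rightmost, at (250,212), is the target. The fixture is around (346,174), with the wrench pointing right and slightly down.

Run:
```python
from h import *
np.set_printoptions(precision=4,suppress=True)
t=cv2.imread('pics/top0.png');s=cv2.imread('pics/scene0.png')
a=cv2.resize(t[190:240,220:280],None,fx=6.6,fy=6,interpolation=cv2.INTER_CUBIC)
b=cv2.resize(t[140:206,296:440],None,fx=5.5,fy=5.5,interpolation=cv2.INTER_CUBIC)[:,:792]
c=cv2.resize(s[155:190,330:390],(396,231),interpolation=cv2.INTER_CUBIC)
d=np.zeros((231,792,3),np.uint8); d[:,:396]=cv2.resize(a,(396,330))[:231] if 0 else cv2.resize(a,(396,231)); d[:,396:]=c
cv2.imwrite('pics/crop1.png',np.vstack([b,d])[:594])
S={n:snap(n) for n in('scene','top')}
for n in S:
  for q in('bracket','fixture','handle_grip','bracket_web'):
    for r in robot.outline_of(n,q)[:3]:
      ys,xs=np.nonzero(r['pixels']); z={'bracket':.008,'fixture':.016,'handle_grip':.104,'bracket_web':.05}[q]
      P=np.array([at_z(S[n],(x,y),z)[:2] for x,y in zip(xs,ys)])
      R=cv2.minAreaRect((P*1000).astype(np.float32)); print(n,q,round(r['confidence'],2),r['bbox'],np.round(R[0],1),np.round(R[1],1),round(R[2],1))
```

```text
scene bracket 0.82 [357.2, 149.8, 21.3, 17.6] [415.4 456. ] [ 72.4 146. ] 32.9
scene bracket 0.68 [337.2, 165.4, 33.2, 19.3] [437.7 304.7] [ 99.8 147. ] 41.3
scene bracket 0.59 [393.6, 148.6, 9.4, 15.4] [497.4 554.8] [ 38.5 115.1] 25.7
scene fixture 0.59 [250.0, 205.5, 120.5, 62.4] [570.7 -76.1] [349.2 213.1] 85.6
scene handle_grip 0.77 [249.3, 217.2, 61.3, 32.4] [ 567.5 -203.7] [200.2  32.6] 79.8
scene bracket_web 0.8 [338.6, 160.3, 27.4, 26.8] [476.1 246.5] [ 92.4 142.3] 39.1
scene bracket_web 0.62 [360.9, 146.4, 15.8, 19.8] [454.4 391.1] [ 69.3 137. ] 32.9
scene bracket_web 0.44 [393.1, 151.2, 9.8, 10.9] [533.8 484.2] [ 37.8 111.3] 25.6
top bracket 0.88 [187.6, 204.1, 33.4, 28.9] [429.  442.3] [76.9 92.8] 28.9
top bracket 0.87 [151.2, 174.0, 32.5, 28.3] [536.4 560.5] [91.5 72.5] 76.1
top bracket 0.84 [232.7, 197.2, 29.7, 29.9] [456.4 291.4] [90.6 71.1] 57.9
top fixture 0.63 [305.0, 151.1, 123.9, 48.2] [ 591.8 -108.3] [417.9 153.9] 88.5
top handle_grip 0.75 [368.9, 166.7, 63.0, 22.0] [ 570.8 -204.9] [192.7  27.1] 80.5
top bracket_web 0.74 [232.6, 199.7, 30.7, 29.7] [453.9 284.7] [90.  68.2] 57.8
top bracket_web 0.73 [151.6, 173.5, 32.6, 29.8] [532.  548.2] [91.  70.6] 75.4
top bracket_web 0.6 [182.9, 204.0, 34.5, 31.5] [427.7 435. ] [67.3 87.2] 28.2
```

View pics/crop1.png

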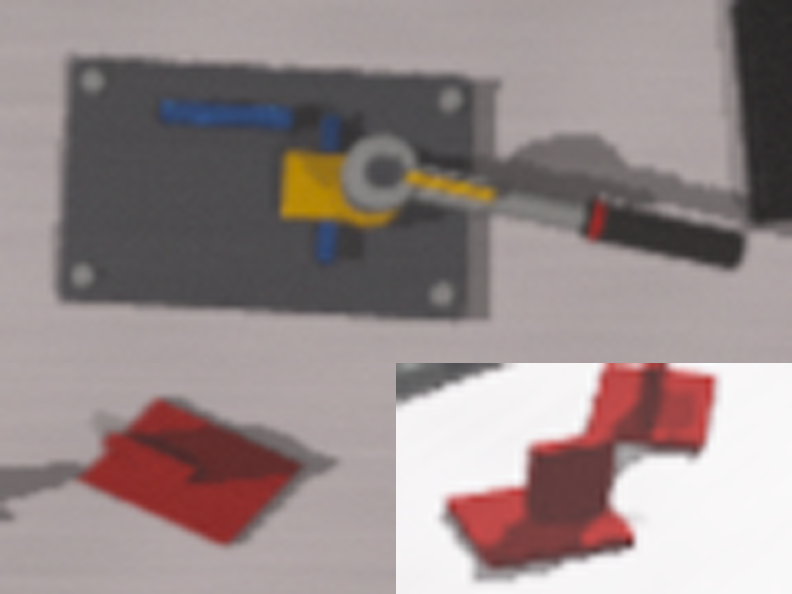

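```bash
cat >> h.py <<'E'
from scipy.optimize import minimize
def boxpts(b):
    (x0,x1),(y0,y1),(z0,z1)=b
    return np.array([[x,y,z] for x in(x0,x1) for y in(y0,y1) for z in(z0,z1)])
def place(P,x,y,yaw,z=0):
    c,s=np.cos(yaw),np.sin(yaw);return P@np.array([[c,s,0],[-s,c,0],[0,0,1]])+[x,y,z]
BR=[boxpts(((-.036,.036),(-.045,.045),(0,.008))),boxpts(((-.006,.006),(-.008,.042),(.008,.054)))]
FX=[boxpts(((-.075,.075),(-.065,.185),(0,.016)))]
def sil(S,boxes,p,z=0,k=8):
    m=np.zeros((400*k//2,640*k//2),np.uint8)
    for b in boxes:
        q=np.array([proj(S,a) for a in place(b,*p,z)])
        cv2.fillConvexPoly(m,cv2.convexHull(np.round((q+.5)*k/2*16-8).astype(np.int32)).reshape(-1,1,2),255,cv2.LINE_8,4)
    return cv2.resize(m,(640,400),interpolation=cv2.INTER_AREA)/255.
def fit(views,boxes,p0,z=0):
    # views: list of (snapshot, soft mask, roi weight)
    f=lambda p:sum((w*np.abs(sil(S,boxes,p,z)-m)).sum() for S,m,w in views)
    s0=np.array([.005,.005,.05]);best=None
    r=minimize(f,p0,method='Nelder-Mead',options=dict(initial_simplex=[p0]+[np.array(p0)+s0*e for e in np.eye(3)],xatol=1e-5,fatol=.01))
    return r.x,r.fun
def roi(S,c,r):
    m=np.zeros((400,640));u=proj(S,c);cv2.circle(m,tuple(int(round(v)) for v in u),r,1,-1);return m
def red(S):
    h=cv2.cvtColor(S['color'],cv2.COLOR_BGR2HSV).astype(int)
    return (((h[...,0]<8)|(h[...,0]>172))&(h[...,1]>110)).astype(float)
E
python3 - <<'E'
from h import *
np.set_printoptions(precision=4,suppress=True)
S={n:snap(n) for n in('scene','top')}
for vs in(('top',),('scene',),('scene','top')):
    v=[(S[n],red(S[n]),roi(S[n],(.456,.29,.02),22 if n=='top' else 20)) for n in vs]
    print(vs,fit(v,BR,[.456,.289,-.56]))
# fixture: corners in crop1 -> pixels
C=np.array([[70,57],[471,77],[466,317],[58,300]]);px=(C+.5)/5.5-.5+[296,140]
W=np.array([at_z(S['top'],p,.016) for p in px]);print(W)
L=np.array([[.075,.185],[.075,-.065],[-.075,-.065],[-.075,.185]])
c,cw=L.mean(0),W[:,:2].mean(0);A=L-c;B=W[:,:2]-cw
yaw=np.arctan2((A[:,0]*B[:,1]-A[:,1]*B[:,0]).sum(),(A*B).sum());R=np.array([[np.cos(yaw),-np.sin(yaw)],[np.sin(yaw),np.cos(yaw)]])
o=cw-R@c;print('fix',o,yaw,'resid',(R@L.T).T+o-W[:,:2],'nest',o+R@[0,.09])
for n in S:
  T=at_z(S[n],robot.landmark_of(n,'handle_grip')[0]['location'],.104);d=T[:2]-o;print('grip',T,np.hypot(*d),np.degrees(np.arctan2(d[1],d[0])))
s=robot.state();print(s)
from scipy.spatial.transform import Rotation as Ro
q=s['eef_rot'];print(Ro.from_quat([q[1],q[2],q[3],q[0]]).as_matrix())
E
```

```text
('top',) (array([ 0.4545,  0.2897, -0.5707]), np.float64(54.01176470588235))
('scene',) (array([ 0.4487,  0.2952, -0.5164]), np.float64(253.3411764705882))
('scene', 'top') (array([ 0.4547,  0.2897, -0.538 ]), np.float64(321.79215686274506))
[[ 0.6728  0.094   0.016 ]
 [ 0.6669 -0.1533  0.016 ]
 [ 0.5185 -0.1522  0.016 ]
 [ 0.5228  0.0974  0.016 ]]
fix [ 0.5941 -0.0885] -0.018980783658149487 resid [[-0.0002  0.001 ]
 [ 0.0009 -0.0016]
 [-0.0006  0.0001]
 [-0.0001  0.0005]] nest [0.5958 0.0015]
grip [ 0.5549 -0.2623  0.104 ] 0.17817722781046916 -102.69687488271931
grip [ 0.5805 -0.2537  0.104 ] 0.16578688726583343 -94.71047728876853
{'time_s': 2.5, 'q': array([ 1.2712,  0.116 ,  1.4416, -0.    ,  1.584 , -0.0378]), 'joint_velocities': array([ 0.0003, -0.0008,  0.0027, -0.0004, -0.0001,  0.0003]), 'joint_efforts': array([  0.0038, -72.0995, -62.2766,   0.0781,   0.0183,  -0.    ]), 'tool_pos': array([0.1747, 0.652 , 0.2187]), 'eef_rot': array([0.    , 0.7933, 0.6088, 0.    ]), 'ft_force': array([ 0.0269,  0.4471, -0.7502]), 'torque': array([ 0.0304, -0.0172, -0.0131]), 'finger_gap': 0.0923726840559077}
[[ 0.2588  0.9659  0.    ]
 [ 0.9659 -0.2588  0.    ]
 [ 0.      0.     -1.    ]]
```

>>> play_rows --pt "40 -50 -20 -0.18 70" --pt "80 -100 -40 -0.36 70" --pt "120 -150 -50 -0.54 70" --pt "160 -200 -60 -0.72 70" --pt "200 -245 -70 -0.9 70" --pt "240 -290 -80 -1.08 70" --pt "270 -325 -85 -1.26 70" --pt "289 -348 -90 -1.44 70" --pt "289 -348 -95 -1.62 70" --pt "289 -348 -100 -1.8 70" --pt "289 -348 -105 -1.869 70" --pt "289 -348 -105 -1.869 70" --pt "289 -348 -105 -1.869 70"

```text
time_s: 4.12
tool_pos: [0.4637, 0.3041, 0.1139]
eef_rot: [-0.0, 0.961, -0.276, 0.0]
ft_force: [0.2, -0.1, 0.1]
finger_gap: 0.07
```

Run:
```python
from h import *
np.set_printoptions(precision=4,suppress=True)
S={n:snap(n) for n in('scene','top')}
print(robot.state()['tool_pos'])
out=[]
for n in S:
    im=S[n]['color'];u=proj(S[n],(.4635,.304,.06)).astype(int)
    c=im[max(u[1]-38,0):u[1]+32,u[0]-50:u[0]+50];out.append(cv2.resize(c,(390,273),interpolation=cv2.INTER_CUBIC))
cv2.imwrite('pics/pre.png',np.hstack(out))
```

```text
[0.4638 0.3041 0.1139]
```

View pics/pre.png

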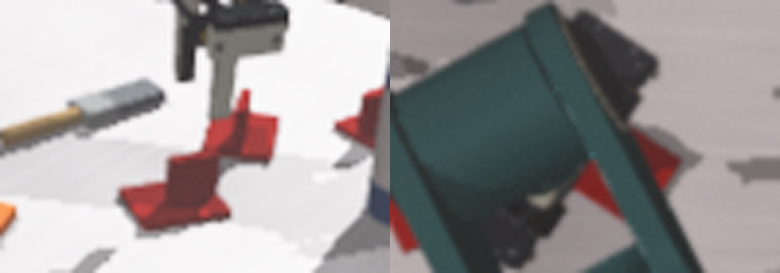

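The bracket's web is centred under the open jaws: web top at about (190,155) in the left crop, matching the prediction. I'm going down now.

>>> play_rows --pt "0 0 -25 0 70" --pt "0 0 -50 0 70" --pt "0 0 -75 0 70" --pt "0 0 -90 0 70" --pt "0 0 -97 0 70" --pt "0 0 -97 0 70"

```text
time_s: 4.97
tool_pos: [0.4638, 0.3041, 0.0169]
eef_rot: [-0.0, 0.961, -0.276, 0.0]
ft_force: [0.0, -0.5, 0.1]
finger_gap: 0.0699
```

>>> play_rows --pt "0 0 0 0 30" --pt "0 0 0 0 8" --pt "0 0 0 0 4" --pt "0 0 0 0 4" --pt "0 0 0 0 4" --pt "0 0 0 0 4"

```text
time_s: 5.72
tool_pos: [0.4637, 0.304, 0.0166]
eef_rot: [0.0, 0.961, -0.276, -0.0]
ft_force: [0.2, -0.1, -0.0]
finger_gap: 0.0146
```

>>> play_rows --pt "0 0 0 0 4" --pt "0 0 0 0 4" --pt "0 0 20 0 4" --pt "0 0 50 0 4" --pt "0 0 80 0 4" --pt "0 0 80 0 4" --pt "0 0 80 0 4"

```text
time_s: 6.6
tool_pos: [0.4633, 0.3038, 0.0958]
eef_rot: [0.0, 0.961, -0.276, -0.0]
ft_force: [0.3, 0.9, -4.9]
finger_gap: 0.012
```

Run:
```python
from h import *
np.set_printoptions(precision=4,suppress=True)
S={n:snap(n) for n in('scene','top')}
print(robot.state()['tool_pos'],robot.state()['ft_force'],robot.state()['torque'])
out=[]
for n in S:
    im=S[n]['color'];u=proj(S[n],(.4635,.304,.1)).astype(int)
    c=im[max(u[1]-38,0):max(u[1]-38,0)+70,u[0]-50:u[0]+50];out.append(cv2.resize(c,(390,273),interpolation=cv2.INTER_CUBIC))
cv2.imwrite('pics/lift.png',np.hstack(out))
# where is held bracket? fit in scene at lift height
for r in robot.landmark_of('scene','bracket_web'): print(r['confidence'],r['location'])
print(proj(S['scene'],(.4637,.304,.111)))
```

```text
[0.4632 0.3036 0.0952] [ 0.0642 -0.5997 -3.2461] [-0.0066  0.0604  0.0478]
0.66 [357.2, 150.8]
0.52 [404.3, 154.9]
[358.1379 152.9125]
```

View pics/lift.png

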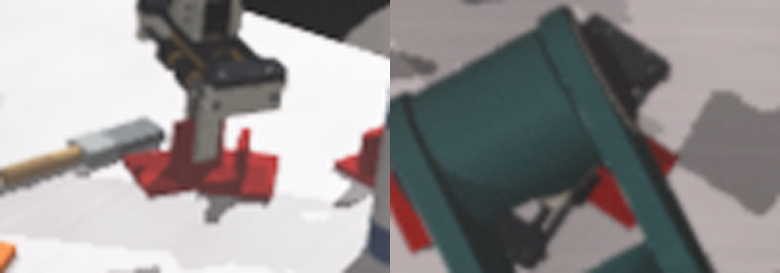

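The red bracket is held in the jaws at about (190,160) in the left crop, level and clear of the bench. I'll carry it to behind the claw.

>>> play_rows --pt "15 -35 0 0.08 4" --pt "30 -70 0 0.16 4" --pt "47 -105 0 0.24 4" --pt "65 -140 0 0.32 4" --pt "80 -175 0 0.4 4" --pt "97 -210 -5 0.48 4" --pt "112 -240 -15 0.541 4" --pt "125 -264 -30 0.541 4" --pt "125 -264 -45 0.541 4" --pt "125 -264 -45 0.541 4" --pt "125 -264 -45 0.541 4"

```text
time_s: 8.12
tool_pos: [0.5886, 0.0407, 0.0519]
eef_rot: [-0.0, 1.0, -0.009, 0.0]
ft_force: [0.8, -0.6, -4.0]
finger_gap: 0.0115
```

Run:
```python
from h import *
np.set_printoptions(precision=4,suppress=True)
S={n:snap(n) for n in('scene','top')}
s=robot.state();print(s['tool_pos'],s['ft_force'],s['eef_rot'])
out=[]
for n in S:
    im=S[n]['color'];u=proj(S[n],(.59,-.03,.03)).astype(int)
    c=im[u[1]-40:u[1]+40,u[0]-53:u[0]+53];out.append(cv2.resize(c,(397,300),interpolation=cv2.INTER_CUBIC))
cv2.imwrite('pics/fx.png',np.hstack(out))
for q in('nest','bracket_web','screw_axis','claw','fixture'):
  for n in S:
    for r in robot.landmark_of(n,q)[:2]: print(q,n,round(r['confidence'],2),np.round(r['location'],1),at_z(S[n],r['location'],dict(nest=.047,bracket_web=s['tool_pos'][2]+.0145,screw_axis=.104,claw=.03,fixture=0)[q]))
```

```text
[0.5888 0.0407 0.0524] [ 0.3837  0.0501 -4.3813] [-0.0001  1.     -0.0091  0.0005]
nest scene 0.91 [334.8 218.8] [0.5924 0.0028 0.047 ]
nest scene 0.73 [181.9 289.5] [ 0.4819 -0.4791  0.047 ]
nest top 0.79 [336.  172.7] [ 0.5938 -0.0001  0.047 ]
nest top 0.6 [416.8 179.1] [ 0.5793 -0.2684  0.047 ]
bracket_web scene 0.89 [342.1 205.7] [0.5834 0.0508 0.0669]
bracket_web scene 0.6 [370.6 157.3] [0.4745 0.3764 0.0669]
bracket_web top 0.79 [165.7 188.2] [0.5267 0.5497 0.0669]
bracket_web top 0.76 [202.3 217.8] [0.4341 0.4279 0.0669]
screw_axis scene 0.92 [319.6 218.9] [ 0.6039 -0.0872  0.104 ]
screw_axis top 0.97 [366.4 168.8] [ 0.6015 -0.0947  0.104 ]
claw scene 0.69 [315.5 238.3] [ 0.5945 -0.0927  0.03  ]
claw scene 0.32 [183.6 285.7] [ 0.4586 -0.4608  0.03  ]
claw top 0.54 [361.9 171.5] [ 0.6022 -0.0874  0.03  ]
fixture scene 0.57 [316.2 244.6] [ 0.5924 -0.0863  0.    ]
fixture scene 0.56 [184.5 286.3] [ 0.4344 -0.4465  0.    ]
fixture top 0.97 [358.  177.8] [ 0.5842 -0.0772  0.    ]
```

View pics/fx.png

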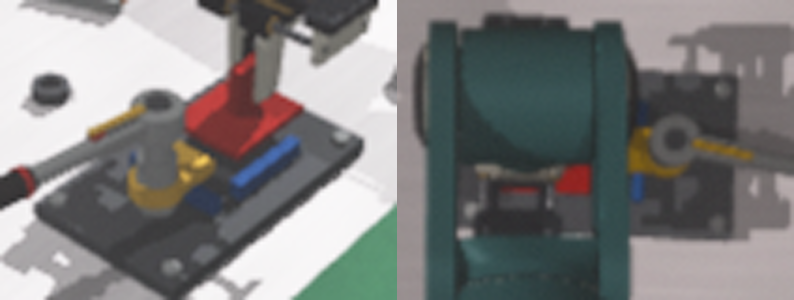

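The bracket is parallel to the fixture, behind the yellow claw (claw at (185,165) left crop, bracket at (245,120)). I'm lowering it.

>>> play_rows --pt "0 0 -8 0 4" --pt "0 0 -14 0 4" --pt "0 0 -17 0 4" --pt "0 0 -17 0 4"

```text
time_s: 9.22
tool_pos: [0.5886, 0.04, 0.0343]
eef_rot: [0.0, 1.0, -0.009, -0.0]
ft_force: [-0.9, -0.6, -3.7]
finger_gap: 0.0119
```

>>> play_rows --pt "0 0 -1 0 4" --pt "0 0 -2 0 4" --pt "0 0 -2 0 4"

```text
time_s: 9.6
tool_pos: [0.5888, 0.04, 0.0327]
eef_rot: [-0.0, 1.0, -0.009, 0.0]
ft_force: [-0.4, -0.0, -4.5]
finger_gap: 0.0122
```

>>> play_rows --pt "0 0 -0.5 0 4" --pt "0 0 -1 0 4" --pt "0 0 -1 0 4"

```text
time_s: 9.98
tool_pos: [0.5888, 0.04, 0.0326]
eef_rot: [-0.0, 1.0, -0.009, 0.0]
ft_force: [-7.2, -0.1, 8.6]
finger_gap: 0.0116
```

>>> play_rows --pt "0 0 0.6 0 4" --pt "0 0 0.6 0 4"

```text
time_s: 10.22
tool_pos: [0.5888, 0.04, 0.0326]
eef_rot: [0.0, 1.0, -0.01, 0.0]
ft_force: [-5.5, 0.2, 5.6]
finger_gap: 0.0117
```

>>> play_rows --pt "0 -4 0 0 4" --pt "0 -8 0 0 4" --pt "0 -12 0 0 4" --pt "0 -16 0 0 4" --pt "0 -20 0 0 4" --pt "0 -20 0 0 4"

```text
time_s: 10.98
tool_pos: [0.5891, 0.0195, 0.0327]
eef_rot: [0.0, 1.0, -0.01, 0.001]
ft_force: [1.1, 0.0, 5.7]
finger_gap: 0.0117
```

>>> play_rows --pt "0 -3 0.3 0 4" --pt "0 -6 0.3 0 4" --pt "0 -9 0.3 0 4" --pt "0 -11 0.3 0 4" --pt "0 -11 0.3 0 4"

```text
time_s: 11.6
tool_pos: [0.5888, 0.0088, 0.0326]
eef_rot: [0.0, 1.0, -0.01, 0.0]
ft_force: [-0.2, 2.3, 4.5]
finger_gap: 0.0123
```

>>> play_rows --pt "0 -1 0 0 4" --pt "0 -2 0 0 4" --pt "0 -2 0 0 4"

```text
time_s: 11.98
tool_pos: [0.5888, 0.0071, 0.0326]
eef_rot: [-0.0, 1.0, -0.009, 0.0]
ft_force: [0.3, 4.8, 4.5]
finger_gap: 0.0118
```

>>> play_rows --pt "0 -1 0 0 4" --pt "0 -2 0 0 4" --pt "0 -2 0 0 4"

```text
time_s: 12.35
tool_pos: [0.5888, 0.0051, 0.0326]
eef_rot: [-0.0, 1.0, -0.009, 0.0]
ft_force: [0.3, 5.1, 5.2]
finger_gap: 0.0122
```

>>> play_rows --pt "0 -1 0 0 4" --pt "0 -2 0 0 4" --pt "0 -2 0 0 4"

```text
time_s: 12.72
tool_pos: [0.5888, 0.0031, 0.0326]
eef_rot: [-0.0, 1.0, -0.009, 0.0]
ft_force: [0.5, 5.4, 5.0]
finger_gap: 0.0117
```

>>> play_rows --pt "0 -1 0.3 0 4" --pt "0 -2 0.3 0 4" --pt "0 -2 0.3 0 4"

```text
time_s: 13.1
tool_pos: [0.589, 0.0019, 0.0328]
eef_rot: [-0.001, 1.0, -0.01, 0.0]
ft_force: [4.2, 12.4, 1.8]
finger_gap: 0.0119
```

>>> play_rows --pt "0 -0.5 0 0 4" --pt "0 -1 0 0 4" --pt "0 -1 0 0 4"

```text
time_s: 13.48
tool_pos: [0.5891, 0.0018, 0.033]
eef_rot: [-0.002, 1.0, -0.009, 0.0]
ft_force: [3.1, 19.2, 1.9]
finger_gap: 0.0116
```

>>> play_rows --pt "1 1.2 0 0 4" --pt "3 1.2 0 0 4" --pt "5 1.2 0 0 4" --pt "5 1.2 0 0 4"

```text
time_s: 13.98
tool_pos: [0.5924, 0.0019, 0.0327]
eef_rot: [-0.001, 1.0, -0.01, -0.002]
ft_force: [-14.2, 10.3, 11.7]
finger_gap: 0.0115
```

>>> play_rows --pt "1 0 0 0 4" --pt "1 0 0 0 4"

```text
time_s: 14.22
tool_pos: [0.5932, 0.0019, 0.0327]
eef_rot: [-0.001, 1.0, -0.01, -0.002]
ft_force: [-15.4, 10.4, 12.6]
finger_gap: 0.0117
```

>>> play_rows --pt "0 0.6 0.6 0 4" --pt "0 0.6 0.6 0 4"

```text
time_s: 14.48
tool_pos: [0.5937, 0.0019, 0.0327]
eef_rot: [-0.0, 1.0, -0.01, -0.001]
ft_force: [-5.6, 5.1, 2.9]
finger_gap: 0.0115
```

>>> play_rows --pt "0.5 0 0 0 4" --pt "1 0 0 0 4" --pt "1 0 0 0 4"

```text
time_s: 14.85
tool_pos: [0.5947, 0.0018, 0.0327]
eef_rot: [-0.0, 1.0, -0.01, -0.001]
ft_force: [-6.0, 4.7, 3.6]
finger_gap: 0.0119
```

Now it is sliding lightly along the end stop.

>>> play_rows --pt "0.5 0 0 0 4" --pt "1 0 0 0 4" --pt "1 0 0 0 4"

```text
time_s: 15.22
tool_pos: [0.595, 0.0018, 0.0328]
eef_rot: [-0.0, 1.0, -0.01, -0.002]
ft_force: [-13.4, 5.0, 7.9]
finger_gap: 0.0118
```

>>> play_rows --pt "0.5 0 0 0 4" --pt "1 0 0 0 4" --pt "1 0 0 0 4"

```text
time_s: 15.6
tool_pos: [0.595, 0.0018, 0.0328]
eef_rot: [-0.0, 1.0, -0.01, -0.003]
ft_force: [-25.1, 4.2, 15.9]
finger_gap: 0.0117
```

>>> play_rows --pt "-1.4 0 0.3 0 4" --pt "-1.4 0 0.3 0 4"

```text
time_s: 15.85
tool_pos: [0.5949, 0.0018, 0.0328]
eef_rot: [-0.0, 1.0, -0.01, -0.002]
ft_force: [-7.5, 5.9, 2.2]
finger_gap: 0.0116
```

>>> play_rows --pt "0 0 0 0 14" --pt "0 0 0 0 18" --pt "0 0 0 0 24" --pt "0 0 0 0 26" --pt "0 0 0 0 26"

```text
time_s: 16.48
tool_pos: [0.5963, 0.0017, 0.0338]
eef_rot: [0.0, 1.0, -0.01, 0.0]
ft_force: [0.1, 0.5, 0.1]
finger_gap: 0.0261
```

Run:
```python
from h import *
s=robot.state();print(s['tool_pos'],s['ft_force'],s['torque'],s['finger_gap'])
```

```text
[0.59634732 0.00172206 0.03376154] [0.08991684 0.49329138 0.0782639 ] [-0.04153483  0.05218556 -0.04899416] 0.02608312446185916
```

>>> play_rows --pt "0 0 0 0 18" --pt "0 0 0 0 18" --pt "1 0 0 0 18" --pt "1.5 0 0 0 18" --pt "2 0 0 0 18" --pt "2 0 0 0 18"

```text
time_s: 17.23
tool_pos: [0.5979, 0.0018, 0.0337]
eef_rot: [-0.0, 1.0, -0.01, -0.001]
ft_force: [-4.7, 0.6, 3.9]
finger_gap: 0.0176
```

>>> play_rows --pt "0.3 0 0 0 18" --pt "0.6 0 0 0 18" --pt "0.6 0 0 0 18"

```text
time_s: 17.6
tool_pos: [0.598, 0.0018, 0.0337]
eef_rot: [-0.0, 1.0, -0.009, -0.001]
ft_force: [-10.0, -0.0, 7.0]
finger_gap: 0.0183
```

>>> play_rows --pt "-1.8 0 0 0 19" --pt "-1.8 0 0 0 24" --pt "-1.8 0 25 0 24" --pt "-1.8 0 52 0 24" --pt "-1.8 20 52 0 4" --pt "-1.8 46 52 0 1" --pt "-1.8 48 30 0 1" --pt "-1.8 48 5 0 1" --pt "-1.8 48 0 0 1" --pt "-1.8 44 0 0 1" --pt "-1.8 40 0 0 1" --pt "-1.8 37 0 0 1" --pt "-1.8 37 0 0 1"

```text
time_s: 19.23
tool_pos: [0.5973, 0.0384, 0.0342]
eef_rot: [0.0, 1.0, -0.01, 0.0]
ft_force: [0.6, 0.3, 0.3]
finger_gap: 0.001
```

>>> play_rows --pt "0 -1 0 0 1" --pt "0 -2 0 0 1" --pt "0 -2 0 0 1"

```text
time_s: 19.6
tool_pos: [0.5971, 0.0368, 0.0337]
eef_rot: [-0.0, 1.0, -0.01, -0.0]
ft_force: [1.2, 0.3, -0.8]
finger_gap: 0.0014
```

>>> play_rows --pt "0 -1 0 0 1" --pt "0 -2 0 0 1" --pt "0 -2 0 0 1"

```text
time_s: 19.98
tool_pos: [0.5971, 0.0347, 0.0337]
eef_rot: [0.0, 1.0, -0.01, -0.0]
ft_force: [-0.0, -0.3, 0.4]
finger_gap: 0.0013
```

>>> play_rows --pt "0 -0.7 0 0 1" --pt "0 -1 0 0 1" --pt "0 -1 0 0 1"

```text
time_s: 20.35
tool_pos: [0.5971, 0.0338, 0.0337]
eef_rot: [-0.0, 1.0, -0.009, -0.0]
ft_force: [-0.0, 0.9, 0.2]
finger_gap: 0.0006
```

>>> play_rows --pt "0 -0.5 0 0 1" --pt "0 -1 0 0 1" --pt "0 -1 0 0 1"

```text
time_s: 20.72
tool_pos: [0.5971, 0.0336, 0.0339]
eef_rot: [-0.001, 1.0, -0.009, 0.0]
ft_force: [-0.8, 7.3, 1.3]
finger_gap: 0.0008
```

>>> play_rows --pt "0 -0.5 0 0 1" --pt "0 -0.5 0 0 1"

```text
time_s: 20.98
tool_pos: [0.5971, 0.0336, 0.0339]
eef_rot: [-0.001, 1.0, -0.009, 0.0]
ft_force: [-1.3, 11.8, 1.6]
finger_gap: 0.001
```

>>> play_rows --pt "0 3 0 0 1" --pt "0 4 50 0 1" --pt "0 4 105 0 1" --pt "0 4 150 0 1" --pt "8 -50 150 0 1" --pt "15 -110 150 0 1" --pt "25 -170 150 0 1" --pt "35 -230 150 0 1" --pt "35 -290 150 0 1" --pt "35 -296 150 0 1"

```text
time_s: 22.22
tool_pos: [0.6315, -0.2673, 0.183]
eef_rot: [0.0, 1.0, -0.011, -0.001]
ft_force: [-0.3, 0.7, -0.6]
finger_gap: 0.0008
```

Run:
```python
from h import *
np.set_printoptions(precision=4,suppress=True)
S={n:snap(n) for n in('scene','top')}
print(robot.state()['tool_pos'],robot.state()['ft_force'])
out=[]
for n in S:
    im=S[n]['color'];u=proj(S[n],(.58,-.1,.05)).astype(int)
    w,h=(54,40) if n=='top' else (80,60)
    c=im[u[1]-h:u[1]+h,u[0]-w:u[0]+w];out.append(cv2.resize(c,(397,300),interpolation=cv2.INTER_CUBIC))
cv2.imwrite('pics/w.png',np.hstack(out))
for q in('nest','bracket_web','bracket','screw_axis','claw','handle_grip'):
  for n in S:
    for r in robot.landmark_of(n,q)[:2]: print(q,n,round(r['confidence'],2),np.round(r['location'],1),at_z(S[n],r['location'],dict(nest=.047,bracket_web=.047,bracket=.016,screw_axis=.104,handle_grip=.104,claw=.03)[q]))
for n in S:
    r=robot.outline_of(n,'handle_grip')
    if r:
      ys,xs=np.nonzero(r[0]['pixels']);P=np.array([at_z(S[n],(x,y),.104)[:2] for x,y in zip(xs,ys)],np.float32)
      print(n,r[0]['confidence'],P.min(0),P.max(0),cv2.fitLine(P,cv2.DIST_HUBER,0,.01,.01).ravel())
```

```text
[ 0.6319 -0.2644  0.1834] [0.0447 0.3441 0.4397]
nest scene 0.89 [336.2 218.7] [0.5954 0.006  0.047 ]
nest scene 0.19 [317.9 220.6] [ 0.5586 -0.0387  0.047 ]
nest top 0.67 [341.5 177.1] [ 0.5796 -0.0186  0.047 ]
nest top 0.56 [333.8 175.2] [0.5853 0.007  0.047 ]
bracket_web scene 0.86 [335.4 217.7] [0.5904 0.0085 0.047 ]
bracket_web scene 0.83 [369.8 157.7] [0.455  0.4031 0.047 ]
bracket_web top 0.92 [168.1 187.7] [0.5303 0.5483 0.047 ]
bracket_web top 0.8 [199.8 217.1] [0.4367 0.4409 0.047 ]
bracket scene 0.83 [333.  230.3] [ 0.6003 -0.0146  0.016 ]
bracket scene 0.55 [407.8 158.5] [0.5452 0.5488 0.016 ]
bracket top 0.66 [167.5 187. ] [0.5352 0.5603 0.016 ]
bracket top 0.61 [342.2 174.4] [ 0.5925 -0.0223  0.016 ]
screw_axis scene 0.88 [318.8 217.4] [ 0.5976 -0.0832  0.104 ]
screw_axis scene 0.44 [408.4 177.5] [0.6833 0.2845 0.104 ]
screw_axis top 0.95 [365.7 168.9] [ 0.6011 -0.0925  0.104 ]
claw scene 0.72 [316.9 236.1] [ 0.5911 -0.0821  0.03  ]
claw top 0.47 [360.2 173.3] [ 0.596  -0.0818  0.03  ]
handle_grip scene 0.76 [266.1 244.3] [ 0.5673 -0.2656  0.104 ]
handle_grip scene 0.44 [407.8 179.6] [0.6885 0.2713 0.104 ]
scene 0.6 [0.5086 0.2443] [0.7165 0.6289] [ 0.4148 -0.9099  0.6211  0.4228]
top 0.54 [ 0.5676 -0.2025] [ 0.5984 -0.1096] [ 0.1572  0.9876  0.5801 -0.1631]
```

View pics/w.png

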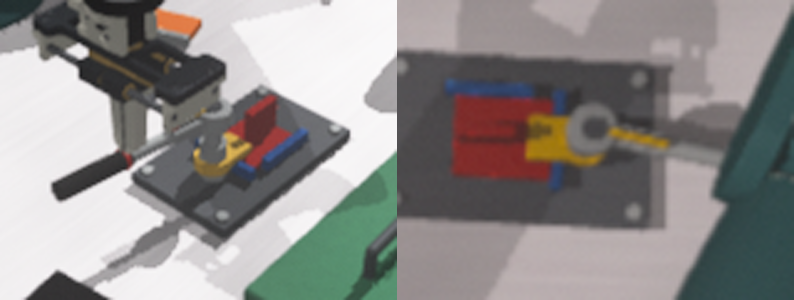

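The bracket lies under the claw: flange edge on the end stop at about (555,130) and along the fence at about (490,88) in the right crop. The wrench handle points at about -99°. I'm going down beside it.

>>> play_rows --pt "-8 0 -25 -0.138 1" --pt "-15 0 -50 -0.138 1" --pt "-20 0 -75 -0.138 1" --pt "-20 0 -95 -0.138 1" --pt "-20 0 -95 -0.138 1"

```text
time_s: 23.65
tool_pos: [0.6117, -0.2635, 0.0872]
eef_rot: [-0.0, 0.997, -0.078, -0.001]
ft_force: [0.6, 0.6, 0.1]
finger_gap: 0.0009
```

Run:
```python
from h import *
s=robot.state();print(s['tool_pos'],s['ft_force'],s['torque'])
p0=s['tool_pos'][:2]*1000
for a in range(-3,96,2):
    f=np.radians(-99-a);u=np.array([np.cos(f),np.sin(f)]);n=np.array([-u[1],u[0]])
    p=np.array([594,-88.5])+170*u+29.5*n
    print(a,np.round(p,1),np.round(p-p0,1),round(-np.radians(a),3),end=' | ')
```

```text
[ 0.61165035 -0.26346216  0.08724958] [0.56417439 0.62889828 0.05191903] [-0.05550508  0.03777168  0.00039986]
-3 [ 605.6 -260.7] [-6.1  2.8] 0.052 | -1 [ 599.6 -261. ] [-12.1   2.5] 0.017 | 1 [ 593.5 -261. ] [-18.1   2.4] -0.017 | 3 [ 587.5 -260.9] [-24.1   2.5] -0.052 | 5 [ 581.5 -260.6] [-30.2   2.9] -0.087 | 7 [ 575.5 -260. ] [-36.2   3.4] -0.122 | 9 [ 569.5 -259.3] [-42.1   4.2] -0.157 | 11 [ 563.6 -258.3] [-48.1   5.1] -0.192 | 13 [ 557.7 -257.2] [-54.    6.3] -0.227 | 15 [ 551.8 -255.8] [-59.8   7.7] -0.262 | 17 [ 546.  -254.2] [-65.7   9.2] -0.297 | 19 [ 540.2 -252.5] [-71.4  11. ] -0.332 | 21 [ 534.5 -250.5] [-77.1  13. ] -0.367 | 23 [ 528.9 -248.3] [-82.7  15.2] -0.401 | 25 [ 523.4 -245.9] [-88.3  17.5] -0.436 | 27 [ 517.9 -243.4] [-93.7  20.1] -0.471 | 29 [ 512.6 -240.6] [-99.1  22.8] -0.506 | 31 [ 507.3 -237.7] [-104.3   25.8] -0.541 | 33 [ 502.2 -234.6] [-109.5   28.9] -0.576 | 35 [ 497.1 -231.3] [-114.5   32.2] -0.611 | 37 [ 492.2 -227.8] [-119.4   35.6] -0.646 | 39 [ 487.4 -224.2] [-124.2   39.3] -0.681 | 41 [ 482.7 -220.4] [-128.9   43.1] -0.716 | 43 [ 478.2 -216.4] [
[... 450 characters left out ...]
-1.1 | 65 [ 438.7 -163.7] [-172.9   99.7] -1.134 | 67 [ 436.2 -158.3] [-175.5  105.2] -1.169 | 69 [ 433.8 -152.7] [-177.8  110.8] -1.204 | 71 [ 431.7 -147.1] [-179.9  116.4] -1.239 | 73 [ 429.8 -141.4] [-181.9  122.1] -1.274 | 75 [ 428.  -135.6] [-183.6  127.9] -1.309 | 77 [ 426.5 -129.8] [-185.2  133.7] -1.344 | 79 [ 425.1 -123.9] [-186.5  139.5] -1.379 | 81 [ 424. -118.] [-187.7  145.5] -1.414 | 83 [ 423.1 -112. ] [-188.6  151.4] -1.449 | 85 [ 422.4 -106.1] [-189.3  157.4] -1.484 | 87 [ 421.8 -100.1] [-189.8  163.4] -1.518 | 89 [421.5 -94.1] [-190.1  169.4] -1.553 | 91 [421.5 -88. ] [-190.2  175.4] -1.588 | 93 [421.6 -82. ] [-190.1  181.5] -1.623 | 95 [421.9 -76. ] [-189.7  187.5] -1.658 |
```

>>> play_rows --pt "-6 2.8 0 0.03 1" --pt "-12.1 2.5 0 0.017 1" --pt "-18.1 2.4 0 -0.017 1" --pt "-24.1 2.5 0 -0.052 1" --pt "-30.2 2.9 0 -0.087 1" --pt "-36.2 3.4 0 -0.122 1"

```text
time_s: 24.4
tool_pos: [0.5757, -0.2605, 0.089]
eef_rot: [0.0, 0.99, -0.14, 0.0]
ft_force: [3.2, -1.8, 0.4]
finger_gap: 0.0011
```

>>> play_rows --pt "-5.9 0.8 0 -0.035 1" --pt "-11.9 1.7 0 -0.07 1" --pt "-17.8 2.9 0 -0.105 1" --pt "-23.6 4.3 0 -0.14 1" --pt "-29.5 5.8 0 -0.175 1" --pt "-35.2 7.6 0 -0.21 1" --pt "-40.9 9.6 0 -0.245 1"

```text
time_s: 25.28
tool_pos: [0.5345, -0.2507, 0.0887]
eef_rot: [0.0, 0.966, -0.26, -0.0]
ft_force: [1.8, -4.4, 0.9]
finger_gap: 0.0009
```

>>> play_rows --pt "-5.6 2.2 0 -0.035 1" --pt "-11.1 4.6 0 -0.07 1" --pt "-16.6 7.1 0 -0.105 1" --pt "-21.9 9.9 0 -0.14 1"

```text
time_s: 25.78
tool_pos: [0.5127, -0.2407, 0.0887]
eef_rot: [0.0, 0.945, -0.327, -0.0]
ft_force: [1.4, -4.4, 0.7]
finger_gap: 0.0015
```

>>> play_rows --pt "-5.3 2.9 0 -0.035 1" --pt "-10.4 6.0 0 -0.07 1"

```text
time_s: 26.02
tool_pos: [0.5023, -0.2346, 0.0887]
eef_rot: [0.0, 0.933, -0.36, -0.0]
ft_force: [0.8, -5.1, 0.1]
finger_gap: 0.0009
```

>>> play_rows --pt "-5.1 3.3 0 -0.035 1" --pt "-10.0 6.8 0 -0.07 1"

```text
time_s: 26.28
tool_pos: [0.4923, -0.2278, 0.0887]
eef_rot: [0.0, 0.92, -0.392, -0.0]
ft_force: [0.3, -5.2, 1.1]
finger_gap: 0.0007
```

>>> play_rows --pt "-4.8 3.6 0 -0.035 1" --pt "-9.5 7.4 0 -0.07 1"

```text
time_s: 26.52
tool_pos: [0.4828, -0.2204, 0.0887]
eef_rot: [0.0, 0.906, -0.424, -0.0]
ft_force: [1.0, -5.0, 1.1]
finger_gap: 0.0006
```

>>> play_rows --pt "-4.5 4.0 0 -0.035 1" --pt "-8.9 8.1 0 -0.07 1"

```text
time_s: 26.78
tool_pos: [0.474, -0.2125, 0.0888]
eef_rot: [0.0, 0.89, -0.456, 0.0]
ft_force: [2.3, -7.2, -0.2]
finger_gap: 0.0008
```

>>> play_rows --pt "-4.2 4.3 0 -0.035 1" --pt "-8.3 8.7 0 -0.07 1"

```text
time_s: 27.02
tool_pos: [0.4657, -0.2039, 0.0889]
eef_rot: [0.0, 0.874, -0.487, 0.0]
ft_force: [0.6, -7.6, 0.5]
finger_gap: 0.0008
```

>>> play_rows --pt "-4.0 4.6 0 -0.035 1"

```text
time_s: 27.15
tool_pos: [0.4617, -0.1992, 0.0888]
eef_rot: [0.0, 0.865, -0.502, 0.0]
ft_force: [1.1, -7.1, 0.4]
finger_gap: 0.0011
```

Run:
```python
from h import *
S={n:snap(n) for n in('scene','top')}
s=robot.state();print(s['tool_pos'],s['ft_force'],s['torque'])
out=[]
for n in S:
    im=S[n]['color'];u=proj(S[n],(.55,-.12,.1)).astype(int)
    w,h=(54,40) if n=='top' else (60,45)
    c=im[u[1]-h:u[1]+h,u[0]-w:u[0]+w];out.append(cv2.resize(c,(397,300),interpolation=cv2.INTER_CUBIC))
    print(n,u,w,h)
cv2.imwrite('pics/k.png',np.hstack(out))
```

```text
[ 0.46153094 -0.19890063  0.08878582] [ 0.16602369 -5.89258944  0.05118664] [-1.03765618  0.14238517  0.09581268]
scene [298 217] 60 45
top [373 185] 54 40
```

View pics/k.png

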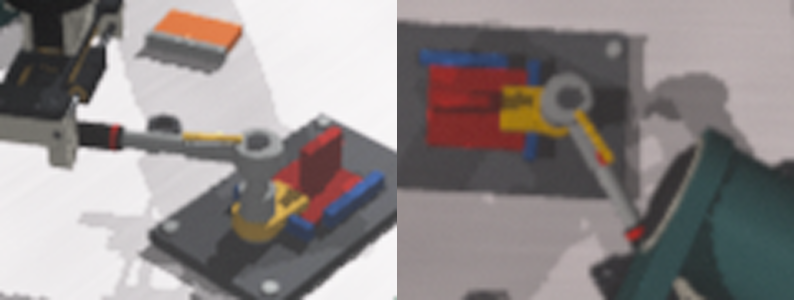

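The handle now bends past the yellow pointer: in the right crop the pointer runs (567,97)→(608,158), about 34° from vertical, and the handle about 26°. So it has given roughly 6 to 7°, and the force is falling from its peak of about 7 N. One more small step should confirm it, still short of the stop.

>>> play_rows --pt "-1.5 1.8 0 -0.013 1" --pt "-2.9 3.5 0 -0.026 1" --pt "-2.9 3.5 0 -0.026 1" --pt "-2.9 3.5 0 -0.026 1"

```text
time_s: 27.75
tool_pos: [0.4588, -0.1956, 0.0887]
eef_rot: [0.0, 0.859, -0.512, -0.0]
ft_force: [-0.2, -5.4, 1.5]
finger_gap: 0.0011
```

>>> play_rows --pt "3 -5 0 0 1" --pt "7 -13 0 0 1" --pt "12 -22 0 0 1" --pt "17 -31 0 0 1" --pt "24 -44 0 0 1" --pt "30 -56 0 0 1" --pt "35 -65 0 0 1" --pt "35 -65 40 0 1" --pt "35 -65 90 0 1" --pt "35 -115 130 0 1" --pt "35 -165 130 0 1" --pt "35 -165 130 0 1"

```text
time_s: 29.25
tool_pos: [0.4938, -0.3635, 0.2185]
eef_rot: [0.0, 0.858, -0.513, -0.0]
ft_force: [0.7, 1.3, -0.9]
finger_gap: 0.0009
```

Run:
```python
from h import *
np.set_printoptions(precision=4,suppress=True)
S={n:snap(n) for n in('scene','top')}
s=robot.state();print(s['tool_pos'],s['ft_force'])
out=[]
for n in S:
    im=S[n]['color'];u=proj(S[n],(.56,-.08,.05)).astype(int)
    w,h=(54,40) if n=='top' else (60,45)
    c=im[u[1]-h:u[1]+h,u[0]-w:u[0]+w];out.append(cv2.resize(c,(397,300),interpolation=cv2.INTER_CUBIC))
cv2.imwrite('pics/e.png',np.hstack(out))
for q in('hammer','red_cap','big_nut','magnet','parts_case','driver'):
  r=robot.landmark_of('scene',q);print(q,[(round(a['confidence'],2),np.round(a['location'],1)) for a in r[:2]])
```

```text
[ 0.494  -0.361   0.2182] [ 0.1946 -0.3042 -0.1203]
hammer [(0.76, array([182.1, 286. ])), (0.59, array([312.4, 244. ]))]
red_cap [(0.57, array([216.6, 234.5]))]
big_nut [(0.56, array([288.6, 212.5]))]
magnet [(0.76, array([295.4, 183. ])), (0.36, array([314.9, 220.8]))]
parts_case [(0.85, array([248.1, 327.6]))]
driver [(0.6, array([414.8, 225.4])), (0.3, array([182.6, 287.8]))]
```

View pics/e.png

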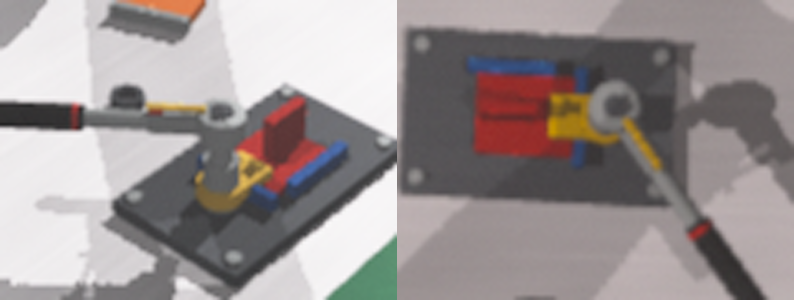

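The handle has sprung back in line with the pointer, the claw is down on the flange, and the bracket still touches both stops. The bystanders are where they were.

```bash
python3 -c "
from workcell import robot
print(robot.finish_job())"
```

```text
the job is handed in; nothing more can be done
None
```

The bracket is home against both blue stops and clamped. The wrench was turned until it clicked, and the job is handed in at about 29 s of the 72 s allowed.

- **Bracket:** I took the rightmost of the three red brackets and set it on the base plate behind the claw. I slid it under the claw against the end stop and then the side fence. The highest force I read while seating it was about 25 N, against the fence. After letting go, I nudged it against each stop again with light pushes of 10–12 N, and both felt solid.
- **Wrench:** I turned the handle clockwise about 52°. The sideways force peaked at about 7 N after roughly 45°, then fell to about 4.7 N. A picture showed the handle bent 6–7° past the pointer. I stopped there, short of the end of its travel, and backed off.
- **Last checks:** In the last pictures the handle had sprung back straight and the claw was down on the flange. The flange still met both stops, and the arm was clear and touching nothing. The six bystanders I looked for (hammer, cap, nut, magnet, parts case, screwdriver) were within a few pixels of their starting places. I did not check the spray can or brush at the end.
- **Uncertain:** The amount the handle gave is an estimate from pixels and force. I couldn't read the click joint itself.

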